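# Lock the make-up caddy to its vanity base

## Robot

A 6-joint arm with a two-finger parallel gripper is mounted at the origin on the work surface. World frame = base frame: x ahead of the robot, y to its left, z up, the work surface at z = 0. Lengths are in m, angles in rad, forces in N, time in s.
With the tool pointing down it reaches from about 0.375 to 0.925 m from the base axis. Payload 5.7 kg.
Tool frame: the origin (TCP) lies midway between the tips of the shut fingers; the grasp point (between the pads) lies 19 mm behind it; z points along the fingers, x is the direction in which the jaws open and shut, and the axes are right-handed (so a half turn about z gives the same grasp; the last joint's range is limited). The gripper opens to 88 mm and grips with 3 to 60 N. Pads are 20 mm wide; open, the fingers measure 115 mm over their backs; the gripper's body (75 mm by 178 mm) begins 61 mm behind the grasp point.
Start: joints at [1.041, 0.359, 1.51, -0, 1.272, -0.115], TCP at [0.242, 0.549, 0.199] pointing down, gripper open.
Joint ranges: [-2.97, 2.97], [-1.01, 2.36], [0.21, 2.38], [-0.96, 4.11], [0.2, 2.71], [-2.98, 2.98]. Speed limits (rad/s): [2.39, 2.39, 3.14, 3.14, 3.14, 3.14].

## Interface

Orientations are given as a unit quaternion [x, y, z, w].
In Python, from bench import move_ptp, servo_line, goto_joints, move_gripper, sleep, inverse_kinematics, capture, PlanningError, close_job, spot_in, silhouettes, current_clock, current_joint_pos, current_qvel, current_joint_torque, current_position, current_orientation, current_force, current_torque, current_finger_gap gives the robot as it stands. Calls block until the motion is done:
- move_ptp(position, orientation): joint-space move of the TCP to a pose.
- servo_line(position, orientation=None, rate=0.15, contact_N=None): straight line of the TCP; orientation=None keeps the orientation; rate is the mean speed in m/s. With contact_N (N) it stops when the force on the tool has changed by that much, and returns True; else False.
- goto_joints(angles): joint-space move.
- move_gripper(opening): finger opening in m; the grip force is fixed at half the most; returns when the fingers have stopped.
- sleep(seconds).
- inverse_kinematics(position, orientation): joint angles nearest the present ones, or None.
- capture(name): name is "scene" or "top" or "wrist"; returns a dict with "image" (400x640x3 uint8, blue, green, red), "range_z" (400x640 float32, m along the optical axis (not along the pixel's ray), 0 where there is no reading), "intrinsics" (3x3 intrinsics, pixels), "R" (3x3) and "t" (3): a world point X has camera coordinates R X + t. Camera axes: x right, y down, z forward; pixel columns grow to the right and rows downward; lengths in m; the calibration is good to about 2 mm. A picture is of the moment at which its call begins.
A pose or a line that the arm cannot do raises PlanningError and nothing moves.
- close_job(): hands the job in, once; it reports no verdict.
Trained networks look in the newest picture that a camera, given by its name, has taken for a name from the list of things; names that differ only in an ending like _2 or _b are one class to them, and where a whole thing is asked for, a point or a joint stands for the part that bears it (a point fixed in the world has none). Each returns a list of dicts, best first, with "conf" (0 to 1); they miss things now and then, are a little off and sometimes report something else, mostly with a low value. They report only what shows in the picture. A call takes as long as a camera call.
- spot_in(camera, query): "xy" ([column, row] in pixels, amid what is visible of it).
- silhouettes(camera, query): "region" (400x640 bool, what is visible of it) and "xy" ([column, row] in pixels, amid what is visible of it).
Readings, each from a call of its own:
- current_clock(): time.
- current_joint_pos(): joint angles.
- current_qvel(): joint speeds.
- current_joint_torque(): joint torques, N m.
- current_position(): TCP position.
- current_orientation(): TCP orientation.
- current_force(): force on the tool from outside, world axes, zero at the start.
- current_torque(): the same for the moment, N m.
- current_finger_gap(): finger opening in m.
Only numpy, scipy, OpenCV 4.12 (cv2) and the standard library are available. Lean on these libraries where they do the work, as an engineer would, in place of code of your own. Each camera call takes 0.05 s, during which the arm holds its last target.

## Task

Set the white make-up caddy down in front of the cream base with its steel pin towards the base, and slide it in between the two side fences, under the open brass cam, until it meets the buffers. Swing the black lever post a full quarter turn so that the cam catches the pin and pulls the caddy tight against the base, then lift the pink lock slide's black knob out of its notch, move it over and drop it into the other notch, beside the lever, so that the lever cannot swing back. Let go of everything, and leave the other things on the vanity where they are.

Things in the scene. Friction and masses are not known exactly. Their poses are not given: they have to be found in the camera images.
- caddy: Loose white open tray, 120 mm (its x) by 130 mm (its y), walls 5 mm thick, 32 mm high, about 0.45 kg (0.35 to 0.57). Origin under its centre, z up. A grip plate and a steel pin stand in it (see caddy_grip, caddy_pin). Its +x wall is the back, the side that goes against the base.
- caddy_grip (a point): Middle of the top edge of the caddy's white upright grip plate, 75 mm above the caddy's underside: caddy x = -15, y = 0 mm. The plate is 12 mm thick (along y) and 62 mm long (along x), open on both sides; pinch it across y from above. Axes as the caddy.
- caddy_pin (a point): Top of the caddy's steel keeper pin, 10 mm in diameter, 52 mm above the caddy's underside: caddy x = +48, y = 0 mm, just inside the back wall. The cam catches this pin.
- caddy_back (a point): Point on the outer face of the caddy's back wall, in its middle, 15 mm up: caddy x = +60 mm. Axes as the caddy.
- dock: Fixed cream base, 38 mm high, 125 mm deep. Origin: middle of the lower edge of its front face, where the caddy docks (the face looks along its -x); x runs into the base, y to the left, z up. The caddy is tight when its back face lies on base x = 0, centred on y = 0, axes parallel. It carries cam, lever, lock slide, fences and buffers.
- bay (a point): Point on the table at base x = -60, y = 0 mm: where the tight caddy's origin lies. Fences 30 mm high stand on each side, inner faces at base y = +-71 mm (6 mm play each side), from the face out to base x = -35 mm, then flared outward to x = -49 mm. Just outside, a jar and a lipstick flank the bay.
- buffer (a joint): Two rubber buffers (base y = +-45 mm, 12 to 28 mm up) stand 8 mm out of the base's face; value: how far they are pressed in, m, 0 to 0.008. Damped spring: 4 N at the start, about 10 N flush. A caddy let go is pushed back to about 8 mm off: only the closed cam holds it tight.
- cam_axis (a point): Cam's upright axis, on the base's top: base x = 30, y = 0 mm. The open brass cam lies to the +y side and overhangs the bay to base x = -36 mm, 40 mm above the table: put the caddy down farther out, then slide it in under the cam. Closing, its rim (40 to 56 mm up) passes in front of the pin; it catches it if the caddy is at most about 9 mm off the face.
- cam (a joint): Turn of cam and lever, rad: 0 open (lever along base +x), growing counter-clockwise seen from above; 1.57 fully closed (lever along base +y), stop at 1.60. Starts between 0 and 0.12. Over the last 0.15 rad it holds the caddy tight and does not spring back. Takes up to about 12 N at the post.
- cam_post (a point): Middle of the top of the black upright lever post: 20 mm in diameter, 45 mm tall, its top 116 mm above the table, 75 mm from the cam's axis. The brass lever bar below it has its top at 71 mm. Seen from above it runs on a quarter circle about the cam's axis.
- slide_top (a point): Middle of the top of the lock slide's black round knob: 22 mm in diameter, 40 mm tall, top 125 mm above the table when seated. Below it, moving with it, a pink block 30 mm high, 56 (base x) by 32 mm (base y). Free notch, the start: base x = 85, y = +150 mm. Axes as the base.
- lock_notch (a point): Lock notch on the base's top: base x = 85, y = +90 mm, where the slide's knob must end. With the slide there the pink block stands just beside the closed lever post (about 12 mm from it); with the lever not closed the block stops against it or bars it.
- slide_run (a joint): Travel of the lock slide, m, along the base's -y: 0 in the free notch, 0.060 in the lock notch (range -0.001 to 0.061). Its pin is 10 mm thick, each notch about 15 mm wide, with a steel ridge between them.
- slide_lift (a joint): Lift of the lock slide's knob, m: 0 seated in a notch, range 0 to 0.022, straight up. Lift it 12 mm or more to clear the ridge; let go over the ridge it rests at about 0.0105. Weight and a spring pull it down with about 2 N.
- palette: Rose clamshell palette lying flat, 125 x 150 x 24 mm, origin under its centre. Bystander.
- lipstick_a: Gold lipstick tube standing upright, 23 mm diameter, 82 mm tall, origin under its centre; stands behind the base. Bystander.
- lipstick_b: Gold lipstick tube standing upright, 23 mm diameter, 82 mm tall, origin under its centre; stands beside the docking place. Bystander.
- perfume: Amber perfume bottle, 45 x 60 mm, 113 mm tall with its black cap, origin under its centre; beside the base. Bystander.
- cream_jar: White cream jar with gold lid, 54 mm diameter, 48 mm tall, origin under its centre; stands beside the docking place. Bystander.
- comb: Tortoiseshell comb, 180 mm long along its y, lying in the white ceramic tray. Bystander.

How it is judged:
On the way, in this order (a step that is already met when the one before it is completed fails the run):
1. the caddy stands on the table between the fences, its back within 12 mm of the base (x of caddy_back in the frame of dock above -0.012 m and y of caddy_back in the frame of dock between -0.01 and 0.01 m and height (world z) of caddy below 0.005 m and angle between the x axis of caddy and the x axis of dock, either way round below 0.15 rad), for 0.2 s.
2. the cam is turned fully and the caddy is drawn tight to the base (value of joint cam above 1.45 rad and x of caddy_back in the frame of dock above -0.003 m), for 0.2 s.
At the end, for the whole second after the job is handed in: The caddy stands flat and still on the table, straight between the fences (within 10 mm sideways and 0.06 rad), its back within 3 mm of the base's face; the cam is turned to at least 1.42 rad; the lock slide is down in the lock notch (travel over 53 mm, lift under 3 mm); nothing is held (value of joint cam above 1.42 rad and x of caddy_back in the frame of dock above -0.003 m and y of caddy_back in the frame of dock between -0.01 and 0.01 m and height (world z) of caddy below 0.005 m and angle between caddy's own z axis and vertical below 0.06 rad and angle between the x axis of caddy and the x axis of dock, either way round below 0.06 rad and value of joint slide_run above 0.053 m and value of joint slide_lift below 0.003 m and linear speed of caddy below 0.02 m/s); the robot touches nothing.
It fails at once if the palette, a lipstick, the perfume, the jar or the comb is moved more than 25 mm or knocked over (distance of any of palette, lipstick_a, lipstick_b, perfume, cream_jar, comb from where it was at the start of the episode above 0.025 m or angle between any of lipstick_a, lipstick_b, perfume, cream_jar's own z axis and vertical above 0.6 rad).
It also fails if it takes over 72 s, if anything falls off the work surface, if the arm or the gripper's body presses on something with over 40 N, if the wrist force passes 120 N, or if a joint passes its speed limit or range.

## Working session

There is one attempt and no reset: what is moved stays moved. The work goes in short steps, each a Python script; the robot and the scene stay as the last script left them, time stands still between calls to the robot, and variables do not carry over. Pictures are saved under pics/ and viewed, and the job is handed in when it is done.

```bash
ls; mkdir -p pics; python3 - <<'E'
from bench import *
import cv2
print(current_clock(),current_position(),current_orientation(),current_finger_gap())
for n in("scene","top"):
    c=capture(n); cv2.imwrite(f"pics/{n}0.png",c["image"]); print(n,c["intrinsics"].tolist(),c["R"].tolist(),c["t"].tolist())
    for q in("caddy","dock","caddy_grip","caddy_pin","cam_post","slide_top"):
        print(q,[(d["conf"],d["xy"]) for d in spot_in(n,q)][:3])
print(current_clock())
E
```

```text
pics
0.0 [0.24141961 0.54850913 0.19803367] [ 8.37554065e-01  5.46353730e-01 -8.02100147e-04  3.82651588e-04] 0.08781953405299421
scene [[455.2166251522631, 0.0, 312.0283937210798], [0.0, 455.2166251522631, 202.99044860005702], [0.0, 0.0, 1.0]] [[0.7771899610927996, 0.6292432080787621, -0.005361852601486325], [0.32532632125675187, -0.40908112010858566, -0.8525347042016844], [-0.5386451049384195, 0.6608370618068065, -0.5226431178810513]] [-0.4457973003937083, -0.09760455971052864, 1.5214700228803473]
caddy []
dock [(0.74, [339.7, 226.0])]
caddy_grip [(0.89, [186.6, 274.9])]
caddy_pin [(0.78, [186.6, 273.2]), (0.72, [378.7, 197.9]), (0.37, [327.6, 196.8])]
cam_post [(0.65, [334.0, 216.9])]
slide_top []
top [[515.4499511652099, 0.0, 314.5489922841512], [0.0, 515.4499511652099, 200.53142724100286], [0.0, 0.0, 1.0]] [[0.006580703619164262, -0.9998719930016818, -0.014583962106407984], [-0.9825257773762022, -0.003752280201841749, -0.18608873470625878], [0.18601019093363197, 0.015553713515790744, -0.9824246998445745]] [-0.006427217563562102, 0.583245575240451, 1.3020529470402606]
caddy [(0.55, [433.8, 248.1])]
dock [(0.65, [298.5, 181.9])]
caddy_grip [(0.6, [339.6, 241.3]), (0.59, [436.7, 248.5])]
caddy_pin [(0.89, [431.3, 249.4])]
cam_post [(0.73, [339.4, 238.6]), (0.69, [297.9, 194.9]), (0.65, [201.5, 254.3])]
slide_top [(0.83, [255.3, 166.6]), (0.23, [431.4, 250.0])]
0.7
```

View pics/top0.png

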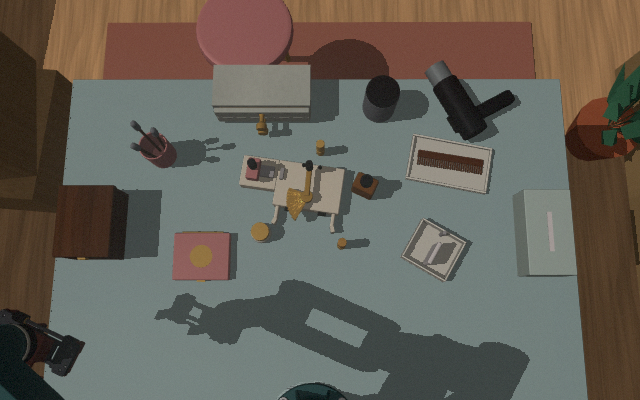

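View pics/scene0.png

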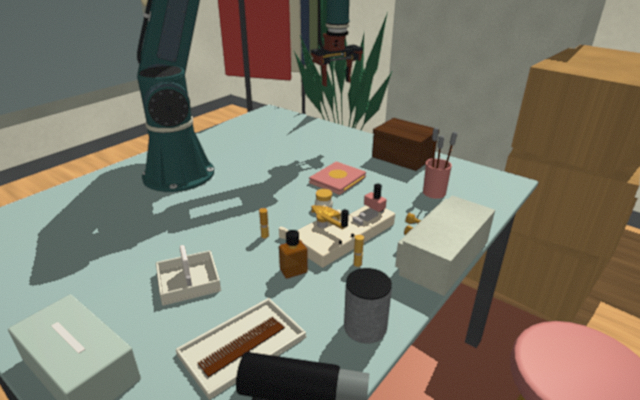

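```bash
cat > h.py <<'E'
from bench import *
import numpy as np, cv2
def cloud(c):
    K,R,t=c["intrinsics"],c["R"],c["t"]; Z=c["range_z"]
    v,u=np.mgrid[0:400,0:640]
    P=np.stack([(u-K[0,2])/K[0,0]*Z,(v-K[1,2])/K[1,1]*Z,Z],-1)
    W=(P-t)@R
    W[Z<=0]=np.nan
    return W
def ray(c,px,z):
    K,R,t=c["intrinsics"],c["R"],c["t"]
    d=R.T@np.array([(px[0]-K[0,2])/K[0,0],(px[1]-K[1,2])/K[1,1],1]); o=-R.T@t
    return o+d*(z-o[2])/d[2]
def proj(c,X):
    K,R,t=c["intrinsics"],c["R"],c["t"]
    p=np.asarray(X)@R.T+t; return (p@K.T)[...,:2]/p[...,2:]
def grid(W,x0,x1,y0,y1,res=0.001):
    pass
E
python3 - <<'E'
from h import *
import pickle
c=capture("top"); W=cloud(c); pickle.dump(c,open("top.pkl","wb"))
pickle.dump(capture("scene"),open("scene.pkl","wb"))
im=c["image"]
cv2.imwrite("pics/dock_z.png",cv2.resize(im[135:255,225:385],None,fx=5,fy=5,interpolation=cv2.INTER_CUBIC))
cv2.imwrite("pics/cad_z.png",cv2.resize(im[205:295,390:480],None,fx=6,fy=6,interpolation=cv2.INTER_CUBIC))
h=(np.nan_to_num(W[...,2])*2000).clip(0,255).astype(np.uint8)
cv2.imwrite("pics/dock_h.png",cv2.resize(cv2.applyColorMap(h,cv2.COLORMAP_JET)[135:255,225:385],None,fx=5,fy=5,interpolation=cv2.INTER_NEAREST))
Z=W[...,2]
print(np.nanmedian(Z[300:320,100:150]))
for nm,(r0,r1,c0,c1),(a,b) in [("docktop",(135,255,225,385),(.034,.042)),("knob",(140,190,225,280),(.115,.135)),("post",(140,230,280,330),(.108,.122)),("cadrim",(205,295,390,480),(.027,.036)),("grip",(205,295,390,480),(.068,.08)),("pin",(205,295,390,480),(.044,.058)),("blk",(140,190,225,280),(.07,.1))]:
    S=W[r0:r1,c0:c1]; m=(S[...,2]>a)&(S[...,2]<b)
    p=S[m]
    if len(p): print(nm,len(p),p.mean(0).round(4),np.median(p[:,2]).round(4),cv2.minAreaRect((p[:,:2]*1000).astype(np.float32)))
E
```

```text
0.000211894657144422
docktop 2598 [0.6329 0.0353 0.0379] 0.0379 ((600.3499755859375, 26.673736572265625), (353.8280944824219, 260.9767150878906), 84.89317321777344)
knob 63 [0.6683 0.1576 0.1239] 0.1243 ((668.8086547851562, 158.32186889648438), (20.936140060424805, 19.539897918701172), 43.0370979309082)
post 49 [0.6681 0.0116 0.1148] 0.1145 ((668.41796875, 11.302363395690918), (17.66911506652832, 17.896272659301758), 64.23831176757812)
cadrim 358 [ 0.4602 -0.3172  0.0312] 0.0312 ((459.85089111328125, -316.1674499511719), (130.142578125, 120.78237915039062), 59.518558502197266)
grip 112 [ 0.4475 -0.3087  0.074 ] 0.0742 ((447.107177734375, -308.75421142578125), (12.014608383178711, 61.321746826171875), 59.997215270996094)
pin 35 [ 0.4666 -0.3165  0.0508] 0.0505 ((463.582763671875, -316.72943115234375), (9.928580284118652, 98.41998291015625), 59.010414123535156)
blk 208 [0.6579 0.1566 0.0844] 0.0846 ((664.4418334960938, 158.94537353515625), (32.83858871459961, 56.66925811767578), 80.52780151367188)
```

View pics/dock_z.png

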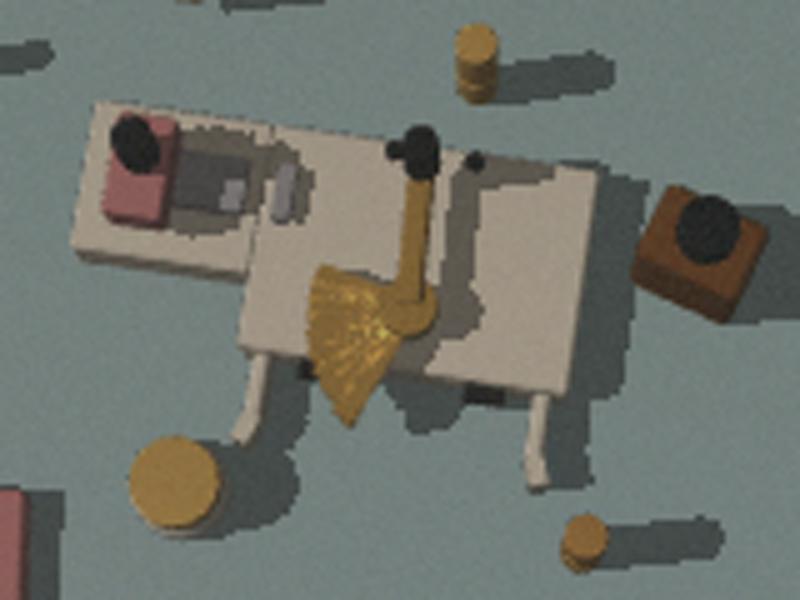

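View pics/cad_z.png

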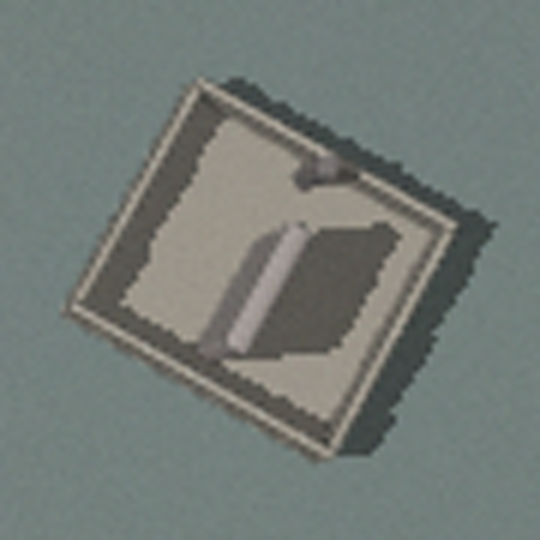

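View pics/dock_h.png

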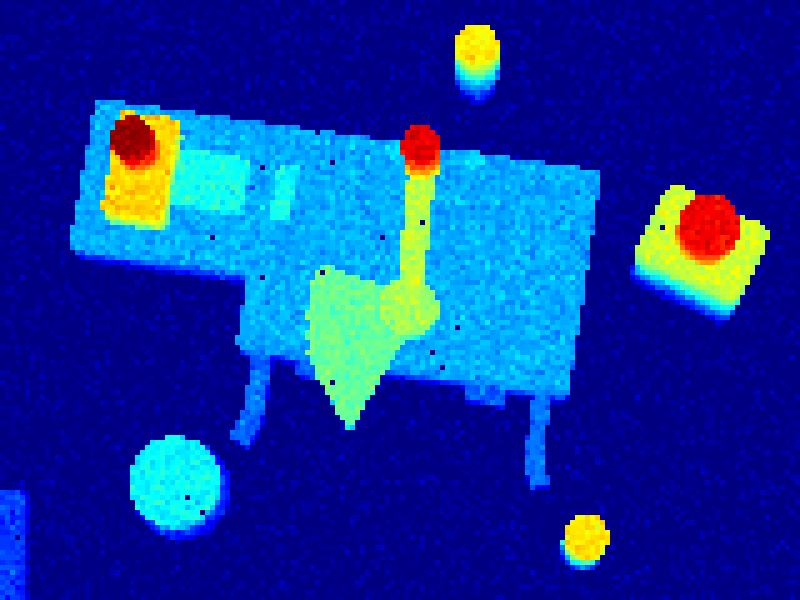

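```bash
cat > fit.py <<'E'
from h import *
import pickle
from scipy.optimize import least_squares
c=pickle.load(open("top.pkl","rb")); W=cloud(c); Z=W[...,2]
def edge(cols,r0,r1,first,lo=.034):
    out=[]
    for u in cols:
        m=np.where(Z[r0:r1,u]>lo)[0]+r0
        v=(m.min()-.5) if first else (m.max()+.5)
        out.append(ray(c,(u,v),.038)[:2])
    return np.array(out)
def line(P,axis):
    # robust
    x,y=(P[:,1],P[:,0])
    for _ in range(4):
        k=np.polyfit(x,y,1); r=y-np.polyval(k,x); s=max(np.median(abs(r))*3,.001); x,y=x[abs(r)<s],y[abs(r)<s]
    return k,len(x),np.std(y-np.polyval(k,x))
back=edge(list(range(247,302))+list(range(315,341)),150,180,True)
front=edge(range(309,336),190,225,False)
frontL=edge(range(276,286),190,225,False)
kb=line(back,0);kf=line(front,0);kl=line(np.vstack([front,frontL]),0)
print("back",kb,"front",kf,"front all",kl)
for k in(kb,kf,kl): print(np.degrees(np.arctan(k[0][0])))
# right edge
R=[]
for v in range(175,205):
    m=np.where(Z[v,330:350]>.034)[0]+330
    R.append(ray(c,(m.max()+.5,v),.038)[:2])
R=np.array(R); k=np.polyfit(R[:,0],R[:,1],1); print("right",k,np.degrees(np.arctan(k[0])))
E
python3 fit.py
```

```text
back (array([0.14346605, 0.68625438]), 65, np.float64(0.0010576212121712052)) front (array([0.13678172, 0.5601373 ]), 21, np.float64(0.0008838038644899432)) front all (array([0.13753409, 0.56015812]), 28, np.float64(0.0008918718457534556))
8.164289655494294
7.788681879024338
7.830993354805486
right [-0.13995892  0.0110524 ] -7.967302006334062
```

```bash
python3 - <<'E'
from h import *
import pickle
for cam in("top","scene"):
    c=pickle.load(open(cam+".pkl","rb")); W=cloud(c)
    yaw=-.1395; ex=np.array([np.cos(yaw),np.sin(yaw)]); ey=np.array([-ex[1],ex[0]]); O=np.array([.5631,.0217])
    B=np.stack([(W[...,:2]-O)@ex,(W[...,:2]-O)@ey,W[...,2]],-1)
    def st(n,xr,yr,zr):
        m=(B[...,0]>xr[0])&(B[...,0]<xr[1])&(B[...,1]>yr[0])&(B[...,1]<yr[1])&(B[...,2]>zr[0])&(B[...,2]<zr[1])
        p=B[m]*1000
        if len(p): print(cam,n,len(p),"min",np.percentile(p,2,0).round(1),"max",np.percentile(p,98,0).round(1),"mid",np.round((np.percentile(p,2,0)+np.percentile(p,98,0))/2,1))
    st("fL",(-.033,-.012),(.06,.09),(.025,.034)); st("fR",(-.033,-.012),(-.09,-.06),(.025,.034))
    st("flareL",(-.06,-.036),(.06,.1),(.025,.034)); st("flareR",(-.06,-.036),(-.1,-.06),(.025,.034))
    st("bufR",(-.012,-.003),(-.06,-.03),(.02,.031));st("bufL",(-.012,-.003),(.03,.06),(.02,.031))
    st("cam",(-.06,.07),(-.03,.08),(.05,.060));st("post",(.08,.13),(-.03,.03),(.110,.12));st("knob",(.06,.11),(.13,.17),(.12,.13))
    st("block",(.05,.12),(.12,.18),(.078,.09))
    st("jar",(-.12,-.0),(.09,.18),(.04,.055));st("lip",(-.14,-.0),(-.16,-.07),(.075,.09));st("lipa",(.125,.24),(-.06,.08),(.07,.09))
    st("perf",(0,.14),(-.18,-.09),(.06,.12))
    st("pal",(-.2,.06),(.12,.35),(.02,.028))
E
```

```text
top fL 28 min [-31.7  72.   25.2] max [-12.3  82.   33.5] mid [-22.   77.   29.4]
top fR 25 min [-31.1 -79.3  25.8] max [-12.3 -70.7  32.9] mid [-21.7 -75.   29.4]
top flareL 18 min [-47.8  74.1  25.9] max [-36.3  85.7  30.9] mid [-42.   79.9  28.4]
top flareR 20 min [-48.4 -83.9  26. ] max [-36.2 -72.1  32.7] mid [-42.3 -78.   29.3]
top bufR 13 min [ -7.3 -54.2  22.2] max [ -3.4 -35.1  30. ] mid [ -5.4 -44.6  26.1]
top bufL 6 min [-7.1 48.6 25.5] max [-3.4 56.6 29.3] mid [-5.3 52.6 27.4]
top cam 143 min [-25.6   2.   54.7] max [43.9 50.8 60. ] mid [ 9.1 26.4 57.4]
top post 47 min [ 96.6  -4.  111.3] max [114.5  13.3 118.4] mid [105.5   4.7 114.9]
top knob 53 min [ 76.8 140.8 120.8] max [ 96.6 158.5 127.9] mid [ 86.7 149.6 124.4]
top block 172 min [ 54.1 134.2  79.5] max [108.4 164.8  88.6] mid [ 81.2 149.5  84.1]
top jar 246 min [-97.7  91.6  41.9] max [-54.  131.3  53.3] mid [-75.9 111.5  47.6]
top lip 64 min [ -87.9 -117.7   77.5] max [-67.3 -97.4  87.7] mid [ -77.6 -107.5   82.6]
top lipa 67 min [161.4 -25.8  71.5] max [181.8  -4.6  85.9] mid [171.6 -15.2  78.7]
top perf 405 min 
[... 517 characters left out ...]
 37 min [ 97.8  -6.5 110.6] max [117.1   9.7 117.6] mid [107.4   1.6 114.1]
scene knob 36 min [ 79.  138.9 120.4] max [ 97.9 157.7 125.6] mid [ 88.5 148.3 123. ]
scene block 138 min [ 57.5 131.5  78.4] max [110.2 163.6  88.9] mid [ 83.9 147.5  83.7]
scene jar 124 min [-96.   90.9  41.2] max [-51.1 129.3  50.4] mid [-73.6 110.1  45.8]
scene lip 47 min [ -84.4 -118.8   75. ] max [-64.7 -99.1  84.4] mid [ -74.6 -109.    79.7]
scene lipa 78 min [163.9 -27.6  70.6] max [183.7  -6.3  83.9] mid [173.8 -17.   77.3]
scene perf 550 min [  64.7 -178.1   61.3] max [ 113.  -124.8  113.5] mid [  88.9 -151.4   87.4]
scene pal 708 min [-197.9  181.7   20.4] max [-94.7 325.3  26.2] mid [-146.3  253.5   23.3]
```

```bash
cat >> h.py <<'E'
from scipy.spatial.transform import Rotation as Ro
YAW=-.1395; ex=np.array([np.cos(YAW),np.sin(YAW)]); ey=np.array([-ex[1],ex[0]]); O=np.array([.5634,.0217])
def b2w(x,y,z): return np.append(O+x*ex+y*ey,z)
def w2b(p): d=np.asarray(p)[...,:2]-O; return np.stack([d@ex,d@ey],-1)
def down(psi):  # tool x at world angle psi, z down
    X=np.array([np.cos(psi),np.sin(psi),0]);Zt=np.array([0,0,-1.]);Y=np.cross(Zt,X)
    return Ro.from_matrix(np.stack([X,Y,Zt],1)).as_quat()
def st(): print("t",round(current_clock(),2),"p",np.round(current_position(),4),"b",np.round(w2b(current_position())*1000,1),"gap",round(current_finger_gap(),4),"F",np.round(current_force(),1))
E
python3 - <<'E'
from h import *
q=down(np.radians(59.8))
g=np.array([.4471,-.3088])
print(inverse_kinematics([*g,.044],q), inverse_kinematics(b2w(-.135,0,.05),down(YAW+np.pi/2)))
move_ptp([*g,.16],q); st()
servo_line([*g,.045],rate=.12,contact_N=8); st()
move_gripper(0.0); st()
c=capture("wrist"); cv2.imwrite("pics/w1.png",c["image"])
c=capture("scene"); cv2.imwrite("pics/s1.png",c["image"])
E
```

```text
[-7.31581399e-01  4.68665468e-01  1.79222940e+00 -4.44089210e-16
  8.80697785e-01 -1.77528829e+00] [-6.64136825e-02  3.37462564e-01  2.02782146e+00 -4.44089210e-16
  7.76308628e-01 -1.49771001e+00]
t 3.89 p [ 0.4475 -0.3082  0.16  ] b [ -68.9 -342.8] gap 0.0879 F [-0.6 -0.6 -0.3]
t 5.0 p [ 0.4476 -0.3092  0.0456] b [ -68.7 -343.8] gap 0.0877 F [-0.2 -0.4  0.1]
t 6.15 p [ 0.447 -0.309  0.045] b [ -69.3 -343.7] gap 0.0118 F [-0.9 -2.  -0.8]
```

View pics/s1.png

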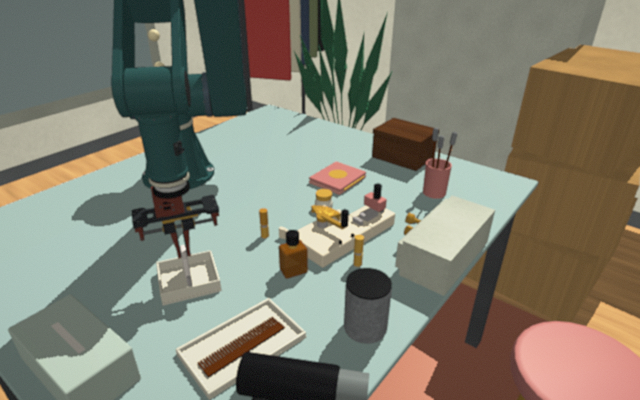

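```bash
python3 - <<'E'
from h import *
p=current_position()
servo_line([p[0],p[1],.17],rate=.15); st()
q=down(YAW+np.pi/2)
move_ptp(b2w(-.145,0,.17),q); st()
servo_line(b2w(-.145,0,.060),rate=.12); st()
print(servo_line(b2w(-.145,0,.041),rate=.03,contact_N=3)); st()
c=capture("top"); cv2.imwrite("pics/t2.png",cv2.resize(c["image"][130:290,220:400],None,fx=4,fy=4))
c=capture("scene"); cv2.imwrite("pics/s2.png",cv2.resize(c["image"][120:320,180:430],None,fx=3,fy=3))
E
```

```text
t 7.23 p [ 0.4462 -0.3082  0.1689] b [ -70.2 -343. ] gap 0.0118 F [ 0.5 -0.8 -6.4]
t 8.56 p [0.4207 0.0411 0.1701] b [-144.    -0.6] gap 0.0114 F [-0.  -0.5 -4.3]
t 9.62 p [0.4205 0.0417 0.0604] b [-1.443e+02 -1.000e-01] gap 0.0117 F [ 0.8  0.2 -4.5]
True
t 10.14 p [0.4197 0.0419 0.0445] b [-145.1    0. ] gap 0.0118 F [ 1.9  0.2 -2.2]
```

View pics/t2.png

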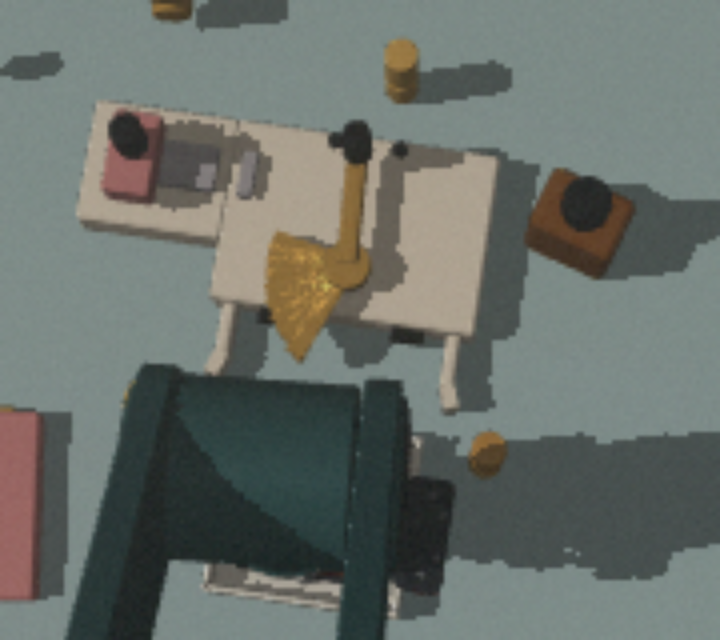

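View pics/s2.png

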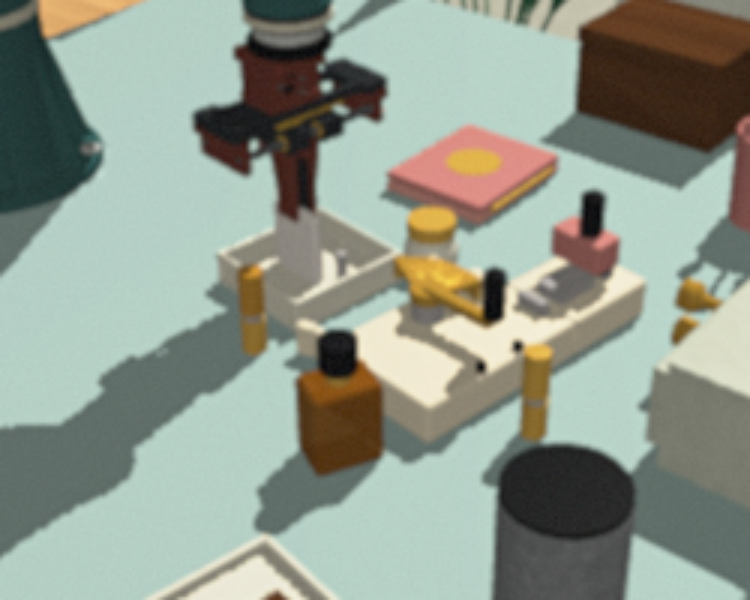

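```bash
python3 - <<'E'
from h import *
q=down(YAW+np.pi/2)
z=.0445
print(servo_line(b2w(-.092,0,z),q,rate=.06,contact_N=12)); st()
for x in(-.088,-.085,-.083,-.081):
    r=servo_line(b2w(x,0,z),q,rate=.03,contact_N=12); F=current_force(); print(x,r,F[:2]@ex); st()
    if r or F[:2]@ex<-7: break
c=capture("top"); cv2.imwrite("pics/t3.png",cv2.resize(c["image"][130:290,220:400],None,fx=4,fy=4))
c=capture("scene"); cv2.imwrite("pics/s3.png",cv2.resize(c["image"][120:320,180:430],None,fx=3,fy=3))
E
```

```text
True
t 10.51 p [0.4193 0.0419 0.0445] b [-145.5   -0. ] gap 0.0114 F [-0.6  1.2  5.7]
-0.088 True -0.7858803687950785
t 10.96 p [0.4192 0.0419 0.0445] b [-145.6   -0. ] gap 0.0116 F [-0.8  0.1  5.8]
```

View pics/s3.png

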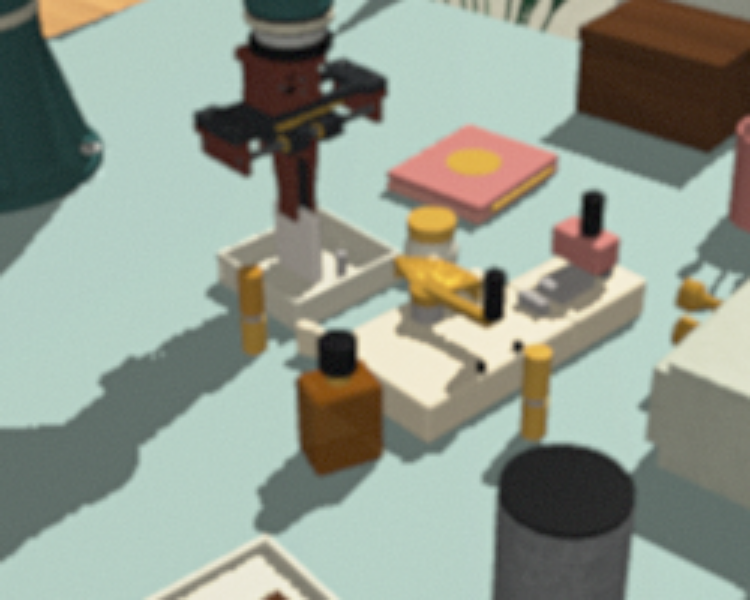

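View pics/t3.png

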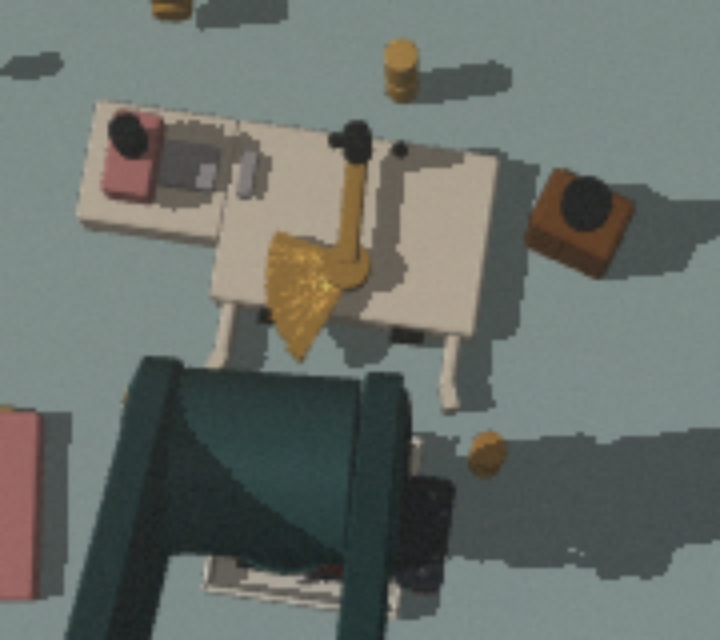

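```bash
python3 - <<'E'
from h import *
q=down(YAW+np.pi/2)
p=current_position(); servo_line([p[0],p[1],.0453],q,rate=.02); st()
z=.0453
for x in(-.135,-.115,-.096):
    servo_line(b2w(x,0,z),q,rate=.06); st()
    if np.linalg.norm(current_force())>15: break
c=capture("scene"); cv2.imwrite("pics/s4.png",cv2.resize(c["image"][120:320,180:430],None,fx=3,fy=3))
E
```

```text
t 11.31 p [0.4179 0.042  0.0449] b [-1.469e+02 -1.000e-01] gap 0.0117 F [-1.5  1.4 -2.7]
t 11.63 p [0.4304 0.0404 0.0452] b [-134.3    0. ] gap 0.0116 F [-0.8 -0.1 -5. ]
t 12.12 p [0.4502 0.0376 0.0453] b [-114.3   -0. ] gap 0.012 F [-0.6  0.1 -5. ]
t 12.58 p [0.4691 0.0349 0.0453] b [-95.3  -0. ] gap 0.0116 F [-0.4  0.1 -5.3]
```

View pics/s4.png

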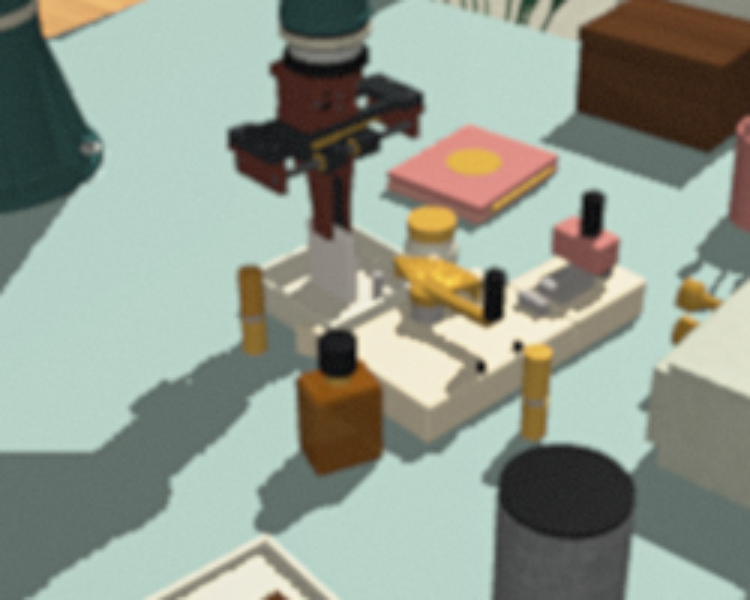

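```bash
python3 - <<'E'
from h import *
q=down(YAW+np.pi/2)
z=.0451
for x in np.arange(-.092,-.0775,.0015):
    servo_line(b2w(x,0,z),q,rate=.03); sleep(.1); f=current_force()[:2]; print("x %.4f fx %.1f fy %.1f"%(x,f@ex,f@ey),end=" "); st()
    if f@ex<-6: break
c=capture("top"); W=cloud(c); 
c2=capture("scene"); cv2.imwrite("pics/s5.png",cv2.resize(c2["image"][120:320,180:430],None,fx=3,fy=3))
cv2.imwrite("pics/t5.png",cv2.resize(c["image"][130:290,220:400],None,fx=4,fy=4))
E
```

```text
x -0.0920 fx -0.3 fy 0.2 t 13.02 p [0.4723 0.0345 0.0451] b [-92.  -0.] gap 0.0116 F [-0.3  0.2 -5. ]
x -0.0905 fx -0.4 fy -0.3 t 13.37 p [0.4738 0.0343 0.0451] b [-90.5  -0. ] gap 0.012 F [-0.5 -0.2 -5.1]
x -0.0890 fx -0.2 fy -0.6 t 13.72 p [0.4753 0.0341 0.0451] b [-88.9   0. ] gap 0.0117 F [-0.3 -0.5 -5.1]
x -0.0875 fx 0.0 fy -0.1 t 14.07 p [0.4768 0.0339 0.0451] b [-87.5  -0. ] gap 0.0118 F [ 0.  -0.1 -5.8]
x -0.0860 fx -1.1 fy -0.6 t 14.42 p [0.4783 0.0337 0.0451] b [-86.   0.] gap 0.0116 F [-1.2 -0.4 -5.6]
x -0.0845 fx -0.1 fy 0.1 t 14.77 p [0.4798 0.0334 0.0451] b [-84.4  -0. ] gap 0.0116 F [-0.1  0.1 -5.6]
x -0.0830 fx -0.9 fy 0.1 t 15.12 p [0.4812 0.0332 0.0451] b [-83.  -0.] gap 0.0116 F [-0.9  0.3 -5.4]
x -0.0815 fx -1.2 fy 1.3 t 15.47 p [0.4823 0.0332 0.045 ] b [-81.9   0.1] gap 0.0115 F [-1.   1.5 -3.7]
x -0.0800 fx -5.4 fy 1.5 t 15.82 p [0.4823 0.0332 0.0449] b [-81.9   0.1] gap 0.0118 F [-5.1  2.2 -0.7]
x -0.0785 fx -8.0 fy 1.6 t 16.17 p [0.4825 0.0332 0.0448] b [-81.7   0.1] gap 0.0117 F [-7.7  2.7  2.4]
```

View pics/s5.png

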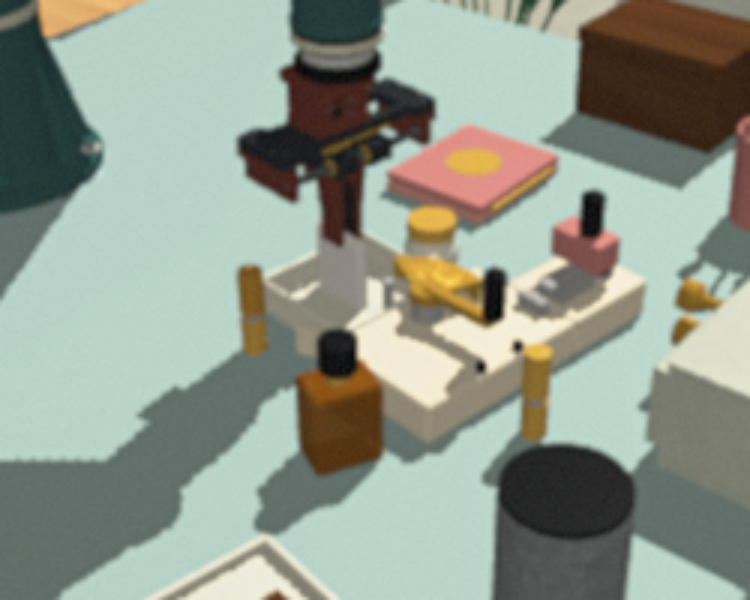

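View pics/t5.png

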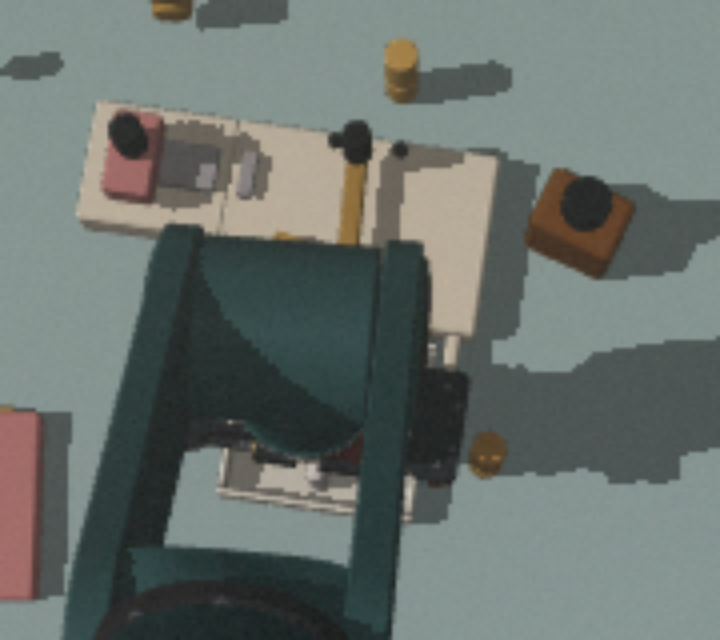

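```bash
python3 - <<'E'
from h import *
move_gripper(.045); st()
p=current_position(); servo_line([p[0],p[1],.17],rate=.2); st()
# start pose for the post
th=.05; C=(.030,0.)
q=down(YAW+th+np.pi/2-np.pi)
pre=b2w(C[0]+.075*np.cos(th),C[1]+.075*np.sin(th),.19)
print(inverse_kinematics(pre,q)); move_ptp(pre,q); st()
import pickle
c=capture("top"); pickle.dump(c,open("top6.pkl","wb")); cv2.imwrite("pics/t6.png",cv2.resize(c["image"][130:290,220:400],None,fx=4,fy=4))
c=capture("scene");pickle.dump(c,open("scene6.pkl","wb")); cv2.imwrite("pics/s6.png",cv2.resize(c["image"][120:320,180:430],None,fx=3,fy=3))
for n in("top6","scene6"):
    W=cloud(pickle.load(open(n+".pkl","rb"))); B=np.dstack([w2b(W),W[...,2]])*1000
    for nm,zr,xr,yr in [("grip",(68,80),(-120,-30),(-15,15)),("rim",(27,36),(-140,-50),(-69,69)),("pin",(46,56),(-40,0),(-12,8)),("post",(110,119),(80,130),(-30,30))]:
        m=(B[...,2]>zr[0])&(B[...,2]<zr[1])&(B[...,0]>xr[0])&(B[...,0]<xr[1])&(abs(B[...,1]-sum(yr)/2)<(yr[1]-yr[0])/2)
        p=B[m]
        if len(p)>4: print(n,nm,len(p),p.min(0).round(1),p.max(0).round(1),cv2.minAreaRect(p[:,:2].astype(np.float32)))
E
```

```text
t 16.97 p [0.4858 0.0326 0.0451] b [-78.4  -0. ] gap 0.0453 F [-0.1 -0.3  0.2]
t 17.74 p [0.485  0.0326 0.1692] b [-79.1  -0.1] gap 0.0452 F [-0.2 -0.6  0.1]
[-8.71352600e-02  4.63305454e-01  1.36271707e+00 -4.44089210e-16
  1.31557013e+00  1.57316107e+00]
t 20.34 p [0.6676 0.0109 0.1898] b [104.7   3.8] gap 0.0454 F [ 0.8 -1.   0.1]
top6 rim 46 [-127.1  -64.2   27. ] [-52.3 -59.4  35.6] ((-89.70197296142578, -61.805877685546875), (74.82872772216797, 4.871443748474121), 0.008200645446777344)
top6 post 44 [ 96.   -4.7 110.5] [114.8  13.6 118.6] ((105.97781372070312, 4.534900665283203), (17.858898162841797, 18.18792724609375), 30.827716827392578)
scene6 grip 75 [-112.7   -7.    68.1] [-49.3   6.3  77.6] ((-81.00950622558594, -0.4884324073791504), (63.33570861816406, 12.975801467895508), 0.7035417556762695)
scene6 rim 165 [-128.6  -67.3   27.1] [-51.3  66.   35.6] ((-89.67986297607422, -1.0749664306640625), (132.64669799804688, 76.94439697265625), 88.58952331542969)
scene6 pin 12 [-24.5  -5.5  46.9] [-14.1   7.9  53.2] ((-20.03013038635254, 1.9638729095458984), (8.014626502990723, 14.711281776428223), 47.26934814453125)
scene6 post 34 [ 96.7  -7.3 110.3] [116.7  10.4 116.9] ((106.87872314453125, 1.7017631530761719), (17.014158248901367, 14.62633991241455), 34.747093200683594)
```

View pics/t6.png

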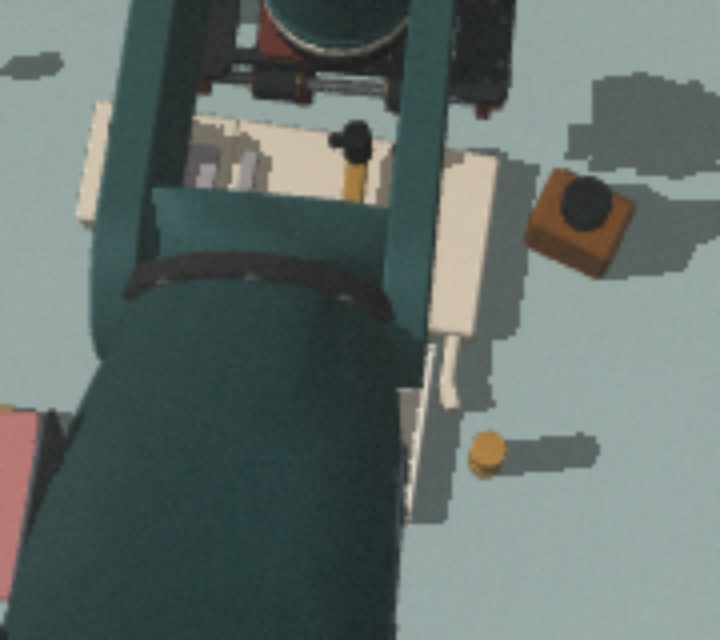

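View pics/s6.png

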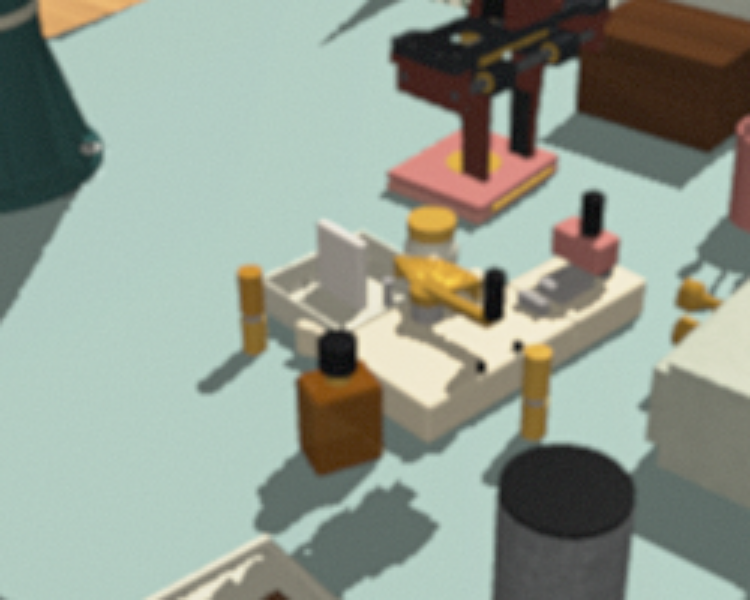

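```bash
cat > arc.py <<'E'
from h import *
C=np.array([.030,0.])
def pose(th,z=.080,r=.075): 
    return b2w(C[0]+r*np.cos(th),C[1]+r*np.sin(th),z), down(YAW+th-np.pi/2)
def ft(th):
    a=YAW+th+np.pi/2; f=current_force(); return f[0]*np.cos(a)+f[1]*np.sin(a), f[0]*np.cos(a-np.pi/2)+f[1]*np.sin(a-np.pi/2)
E
python3 - <<'E'
from arc import *
p,q=pose(.055)
print(servo_line(p,q,rate=.12,contact_N=6)); st()
move_gripper(.028); st()
for th in np.arange(.15,1.06,.1):
    p,q=pose(th); servo_line(p,q,rate=.08); a,b=ft(th); print("%.2f ft %.1f fr %.1f fz %.1f"%(th,a,b,current_force()[2]),np.round(current_position()-p,4))
    if abs(a)>25 or abs(b)>20: break
st()
c=capture("scene"); cv2.imwrite("pics/s7.png",cv2.resize(c["image"][120:320,180:430],None,fx=3,fy=3))
E
```

```text
False
t 21.51 p [0.6686 0.0112 0.0808] b [105.7   4.2] gap 0.045 F [-0.2  0.1  0.1]
t 22.0 p [0.6679 0.0112 0.0801] b [104.9   4.1] gap 0.0278 F [ 0.3 -0.3  0.3]
0.15 ft 0.2 fr -0.9 fz -0.3 [-0.      0.0002 -0.    ]
0.25 ft -0.7 fr 0.1 fz -0.3 [-0.0001 -0.     -0.    ]
0.35 ft -0.4 fr -0.4 fz -0.2 [-0.0001 -0.0002 -0.    ]
0.45 ft -0.1 fr 0.4 fz -0.2 [ 0.     -0.0002  0.    ]
0.55 ft 0.3 fr 0.2 fz 0.3 [ 0.     -0.0003  0.    ]
0.65 ft 0.4 fr 0.3 fz -0.2 [ 0.     -0.0002 -0.    ]
0.75 ft 0.1 fr 1.1 fz -0.6 [ 0.0001 -0.0002 -0.    ]
0.85 ft -0.7 fr -0.3 fz 0.5 [ 0.0001 -0.0002 -0.    ]
0.95 ft -0.9 fr 1.8 fz -0.1 [ 0.0006 -0.0002  0.0001]
1.05 ft -3.0 fr 0.6 fz -0.7 [ 0.0009 -0.0004  0.0002]
t 24.5 p [0.64   0.0764 0.0802] b [68.2 64.8] gap 0.0281 F [ 2.7 -1.3 -0.7]
```

View pics/s7.png

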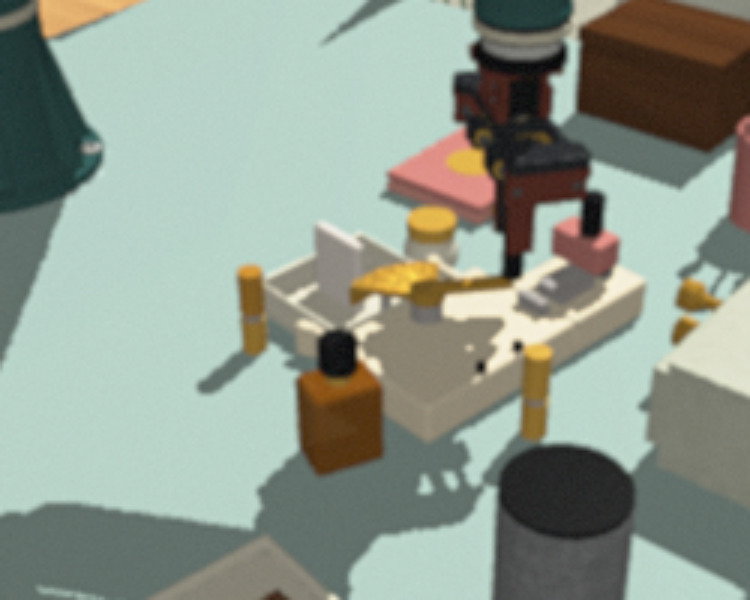

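```bash
python3 - <<'E'
from arc import *
for th in list(np.arange(1.12,1.60,.08))+[1.62,1.64,1.66,1.68,1.70]:
    p,q=pose(th); servo_line(p,q,rate=.06); a,b=ft(th); e=w2b(current_position())-C
    print("%.2f ft %.1f fr %.1f act_th %.3f r %.4f"%(th,a,b,np.arctan2(e[1],e[0]),np.hypot(*e)))
    if abs(a)>22 or abs(b)>18: break
st()
c=capture("scene"); cv2.imwrite("pics/s8.png",cv2.resize(c["image"][120:320,180:430],None,fx=3,fy=3))
E
```

```text
1.12 ft -3.8 fr 0.1 act_th 1.109 r 0.0753
1.20 ft -4.1 fr 1.3 act_th 1.193 r 0.0753
1.28 ft -4.7 fr 0.6 act_th 1.271 r 0.0753
1.36 ft -3.5 fr 1.0 act_th 1.356 r 0.0754
1.44 ft -5.6 fr 0.5 act_th 1.427 r 0.0753
1.52 ft -4.8 fr 0.8 act_th 1.511 r 0.0753
1.62 ft -4.6 fr 1.9 act_th 1.622 r 0.0755
1.64 ft -4.4 fr 2.1 act_th 1.636 r 0.0754
1.66 ft -5.3 fr 2.3 act_th 1.653 r 0.0753
1.68 ft -8.4 fr 0.3 act_th 1.655 r 0.0751
1.70 ft -11.4 fr 0.7 act_th 1.656 r 0.0748
t 27.32 p [0.5972 0.0922 0.0803] b [23.6 74.5] gap 0.0283 F [11.4  0.6 -6.3]
```

View pics/s8.png

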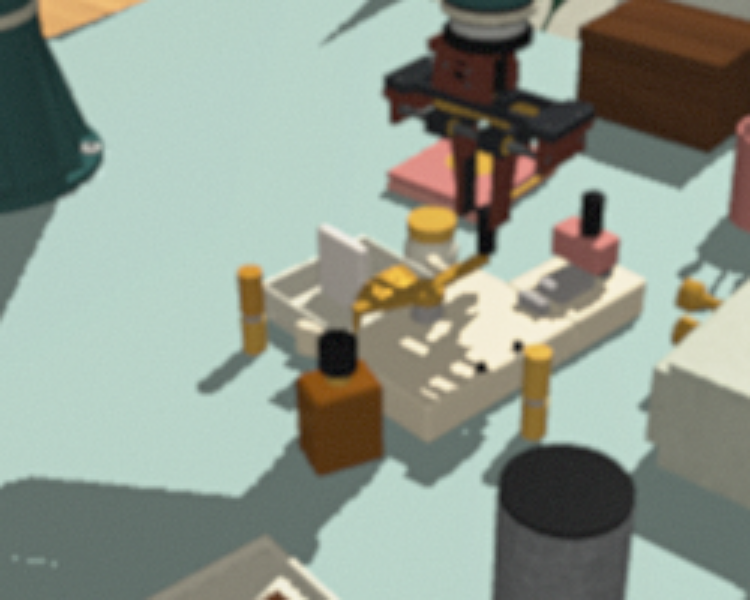

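```bash
python3 - <<'E'
from arc import *
import pickle
p,q=pose(1.60); servo_line(p,q,rate=.06); move_gripper(.045); st()
p[2]=.19; servo_line(p,q,rate=.2)
q=down(YAW+np.pi/2-np.pi); k=b2w(.085,.150,.19)
print(inverse_kinematics(k,q)); move_ptp(k,q); st()
for n in("top","scene"):
    c=capture(n); cv2.imwrite(f"pics/{n}9.png",cv2.resize(c["image"][130:290,220:400] if n=="top" else c["image"][120:320,180:430],None,fx=3,fy=3))
    W=cloud(c); B=np.dstack([w2b(W),W[...,2]])*1000
    for nm,zr,xr,yr in [("grip",(68,80),(-120,-30),(-15,15)),("rim",(27,36),(-140,-50),(-69,69)),("post",(110,119),(0,60),(50,100)),("knob",(118,129),(70,110),(130,170))]:
        m=(B[...,2]>zr[0])&(B[...,2]<zr[1])&(B[...,0]>xr[0])&(B[...,0]<xr[1])&(abs(B[...,1]-sum(yr)/2)<(yr[1]-yr[0])/2)
        p=B[m]
        if len(p)>4: print(n,nm,len(p),p.min(0).round(1),p.max(0).round(1),cv2.minAreaRect(p[:,:2].astype(np.float32)))
E
```

```text
t 28.14 p [0.6013 0.0921 0.0801] b [27.7 75. ] gap 0.0452 F [ 0.1 -0.2  0.2]
[ 1.32246728e-01  4.90837215e-01  1.31554524e+00 -4.44089210e-16
  1.33521020e+00  1.84254305e+00]
t 30.34 p [0.6679 0.1582 0.1892] b [ 84.5 149.7] gap 0.0451 F [ 0.2 -0.1  0.7]
top grip 105 [-105.3  -10.7   68. ] [-44.4   1.4  79.8] ((-74.85472106933594, -4.669178009033203), (11.95553207397461, 60.87992858886719), 89.69947052001953)
top rim 168 [-120.   -68.7   27. ] [-50.1  60.5  35.8] ((-85.17607116699219, -4.139656066894531), (129.4747314453125, 69.29857635498047), 89.56261444091797)
top post 43 [ 19.4  66.6 110.1] [ 37.4  84.3 118.7] ((28.472999572753906, 75.92230224609375), (17.509065628051758, 17.812955856323242), 75.72415924072266)
scene grip 77 [-105.8  -13.4   68.1] [-41.6   1.2  77. ] ((-73.688720703125, -6.077188968658447), (14.584744453430176, 64.26825714111328), 89.95364379882812)
scene rim 140 [-119.9  -68.9   27.1] [-50.9  61.4  35.6] ((-85.29159545898438, -3.8150863647460938), (129.8903045654297, 68.83295440673828), 89.60001373291016)
scene post 32 [ 22.3  63.3 110.6] [ 40.2  84.5 117.2] ((31.700998306274414, 73.8203353881836), (19.524295806884766, 15.980420112609863), 68.4549789428711)
scene knob 38 [ 77.7 137.7 118.2] [ 98.2 157.9 125.7] ((88.0382080078125, 147.2442169189453), (18.8590145111084, 16.833810806274414), 46.84315872192383)
```

View pics/scene9.png

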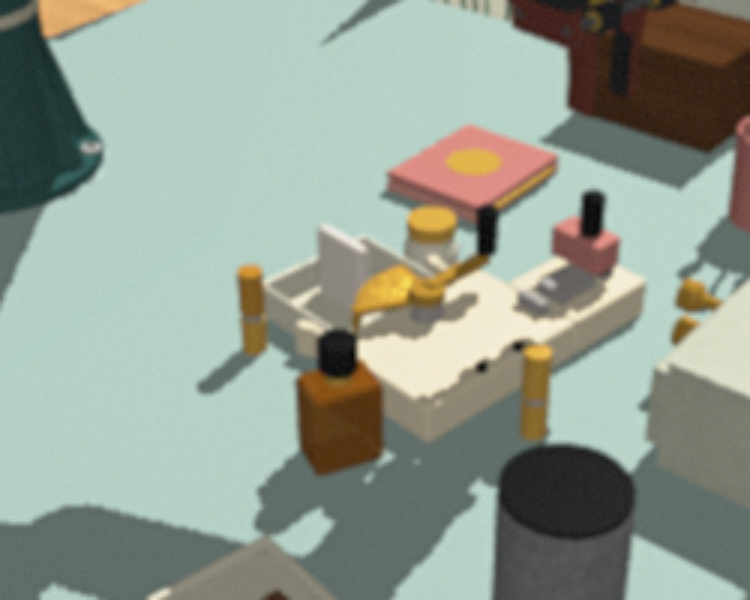

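View pics/top9.png

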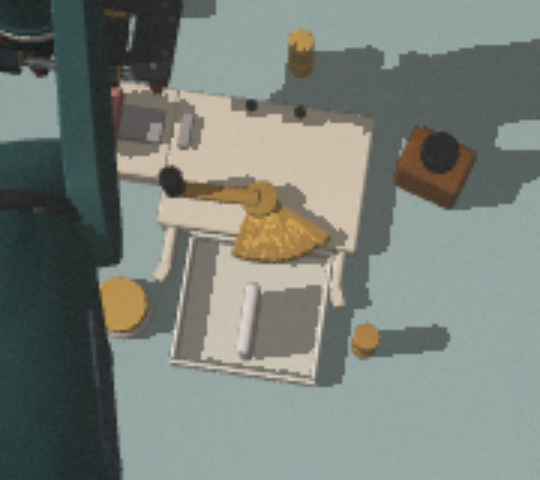

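```bash
python3 - <<'E'
from h import *
q=down(YAW+np.pi/2-np.pi)
print(servo_line(b2w(.0855,.150,.091),q,rate=.12,contact_N=6)); st()
move_gripper(0.); st()
p=w2b(current_position())
servo_line(b2w(.0855,p[1],.107),q,rate=.05); st()
c=capture("scene"); cv2.imwrite("pics/s10.png",cv2.resize(c["image"][120:320,180:430],None,fx=3,fy=3))
E
```

```text
False
t 31.42 p [0.6696 0.1584 0.0918] b [ 86.2 150.2] gap 0.045 F [-0.5 -0.4  0.4]
t 31.93 p [0.6693 0.1584 0.0915] b [ 85.8 150.1] gap 0.0209 F [-0.3 -0.5  2.3]
t 32.39 p [0.6689 0.1585 0.1072] b [ 85.5 150.2] gap 0.0213 F [ 0.3 -0.  -1.7]
```

View pics/s10.png

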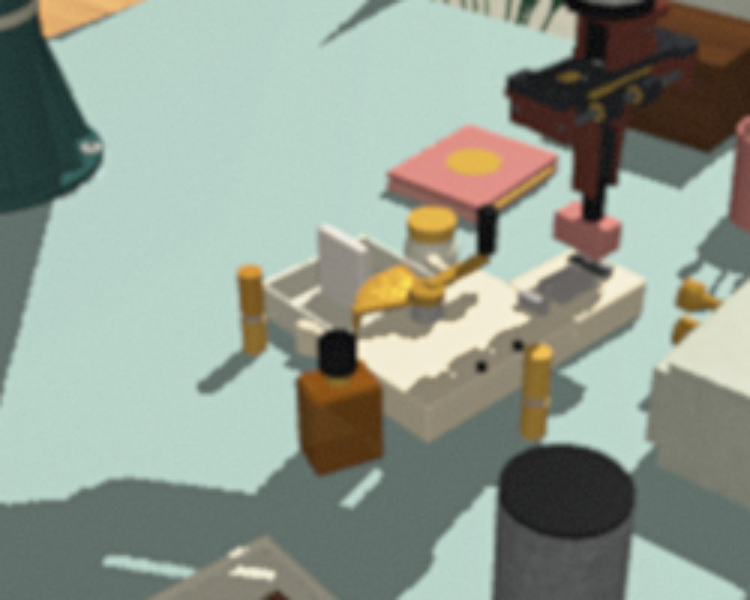

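The block and knob have risen in the picture (block now about (588,230), was (585,240)), and the gap of 21 mm shows the knob is gripped. I'll move it over and lower it.

```bash
python3 - <<'E'
from h import *
q=down(YAW+np.pi/2-np.pi)
for y in(.130,.110,.0903):
    servo_line(b2w(.0855,y,.107),q,rate=.06); st()
    if np.linalg.norm(current_force())>20: break
else:
    print(servo_line(b2w(.0855,.0903,.0915),q,rate=.03,contact_N=10)); st()
c=capture("scene"); cv2.imwrite("pics/s11.png",cv2.resize(c["image"][120:320,180:430],None,fx=3,fy=3))
E
```

```text
t 32.92 p [0.666  0.1378 0.1069] b [ 85.4 129.3] gap 0.0209 F [-0.4 -0.8 -2.5]
t 33.41 p [0.6632 0.1182 0.107 ] b [ 85.5 109.4] gap 0.0206 F [ 0.2 -1.2 -1.7]
t 33.88 p [0.6605 0.0987 0.107 ] b [85.4 89.7] gap 0.0208 F [-0.1 -1.1 -2.7]
False
t 34.55 p [0.6607 0.0994 0.0915] b [85.6 90.5] gap 0.0213 F [0.1 0.5 0.7]
```

View pics/s11.png

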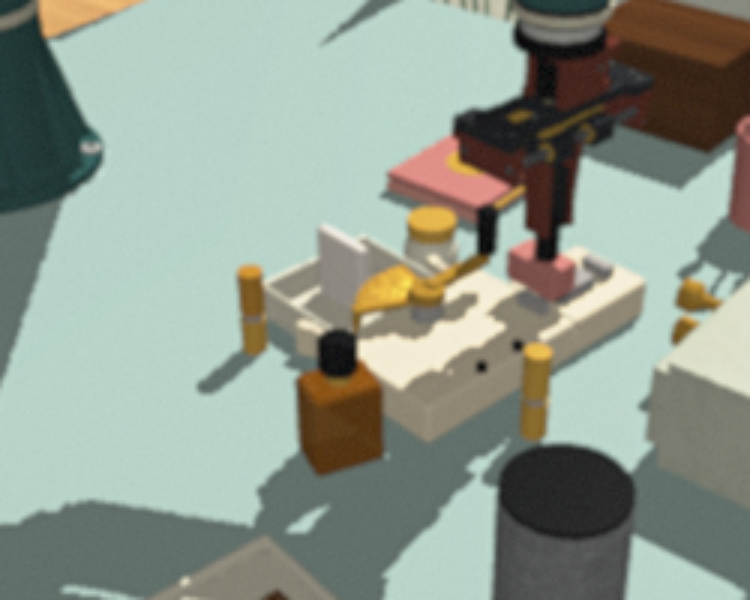

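Seated at the same height as at the start. Release, retreat, check.

```bash
python3 - <<'E'
from h import *
import pickle
move_gripper(.045); st()
p=current_position(); servo_line([p[0],p[1],.22],rate=.15); st()
move_ptp([.30,.50,.25],down(np.radians(66-180))); st()
c0={n:pickle.load(open(n+".pkl","rb")) for n in("top","scene")}
for n in("top","scene"):
    c=capture(n); cv2.imwrite(f"pics/{n}12.png",cv2.resize(c["image"][130:290,220:400] if n=="top" else c["image"][120:320,180:430],None,fx=3,fy=3))
    W=cloud(c); B=np.dstack([w2b(W),W[...,2]])*1000; W0=cloud(c0[n]);B0=np.dstack([w2b(W0),W0[...,2]])*1000
    for nm,zr,xr,yr in [("grip",(68,80),(-120,-30),(-15,15)),("rim",(27,36),(-140,-50),(-69,69)),("post",(110,119),(0,60),(50,100)),("knob",(118,130),(60,110),(60,120)),("block",(78,92),(50,130),(60,120))]:
        def mk(B): return (B[...,2]>zr[0])&(B[...,2]<zr[1])&(B[...,0]>xr[0])&(B[...,0]<xr[1])&(abs(B[...,1]-sum(yr)/2)<(yr[1]-yr[0])/2)
        p=B[mk(B)]
        if len(p)>4: print(n,nm,len(p),"medz",np.median(p[:,2]).round(1),cv2.minAreaRect(p[:,:2].astype(np.float32)))
    for nm,zr,xr,yr in [("jar",(41,55),(-110,-40),(80,140)),("lipb",(75,90),(-110,-50),(-130,-80)),("lipa",(70,90),(140,200),(-50,20)),("perf",(60,120),(30,130),(-190,-100)),("pal",(20,28),(-230,-60),(160,350)),("knob_start",(118,130),(60,110),(130,170)),("block_start",(78,92),(50,130),(125,175))]:
        a,b=B0[mk(B0)],B[mk(B)]
        print(n,nm,len(a),len(b),(a.mean(0).round(1) if len(a) else None),(b.mean(0).round(1) if len(b) else None))
E
```

```text
t 35.18 p [0.6607 0.0992 0.0915] b [85.6 90.3] gap 0.0448 F [-0.2 -0.3 -0.1]
t 36.19 p [0.6599 0.0992 0.2189] b [84.8 90.1] gap 0.0455 F [ 0.1  0.4 -0.5]
t 38.14 p [0.3008 0.4997 0.2499] b [-326.5  436.8] gap 0.0452 F [ 0.4 -0.2  0.4]
top grip 107 medz 74.3 ((-74.71788787841797, -4.665746212005615), (11.965599060058594, 61.047508239746094), 89.96934509277344)
top rim 174 medz 31.7 ((-85.55033111572266, -4.234016418457031), (68.91370391845703, 129.01565551757812), 0.13818658888339996)
top post 45 medz 115.9 ((28.38152313232422, 76.01934814453125), (16.691892623901367, 18.8012638092041), 73.99700164794922)
top knob 55 medz 124.4 ((85.3170166015625, 90.03974914550781), (19.314428329467773, 19.76067352294922), 52.00050735473633)
top block 174 medz 84.4 ((80.44165802001953, 91.15357971191406), (32.52954864501953, 56.49818420410156), 89.21308898925781)
top jar 258 259 [-75.9 109.4  48. ] [-76.1 109.5  48. ]
top lipb 64 65 [ -77.8 -107.3   82.7] [ -77.9 -107.5   82.1]
top lipa 67 66 [170.5 -15.1  80.4] [170.5 -14.9  80.6]
top perf 405 402 [  80.9 -145.9   86.2] [  80.9 -145.8   86.4]
top pa
[... 484 characters left out ...]
33594, 15.507322311401367), 43.887840270996094)
scene knob 42 medz 123.3 ((86.8247299194336, 90.94547271728516), (20.890361785888672, 23.371095657348633), 33.1466064453125)
scene block 149 medz 83.9 ((81.62860870361328, 89.13127136230469), (33.16447067260742, 58.7120361328125), 89.83385467529297)
scene jar 134 139 [-72.7 106.8  46.9] [-72.6 106.5  46.9]
scene lipb 47 49 [ -74.1 -109.5   80.4] [ -74.1 -110.1   80.3]
scene lipa 78 80 [175.  -18.7  79. ] [175.1 -18.7  78.8]
scene perf 560 565 [  92.6 -154.2   83.8] [  92.7 -154.5   83.7]
scene pal 832 823 [-156.2  250.5   23.1] [-156.6  251.3   23.1]
scene knob_start 37 0 [ 88.5 146.8 122.7] None
scene block_start 140 0 [ 86.8 143.7  83.7] None
```

View pics/scene12.png

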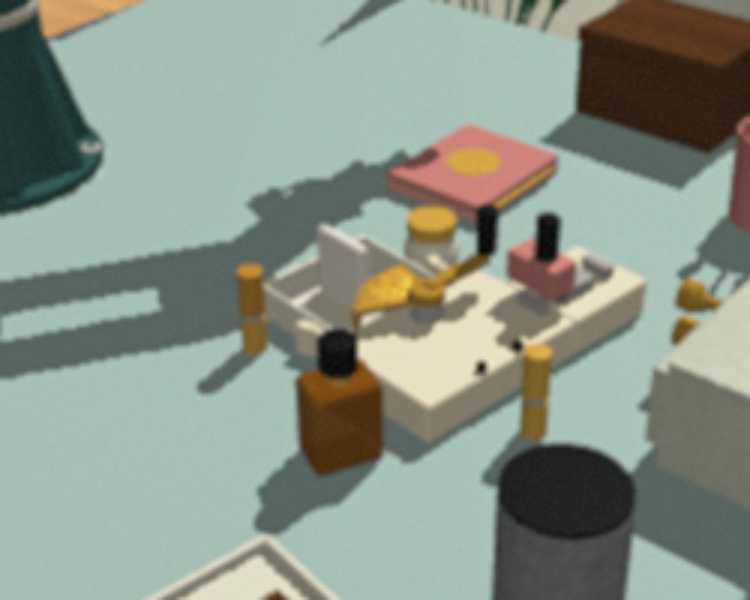

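View pics/top12.png

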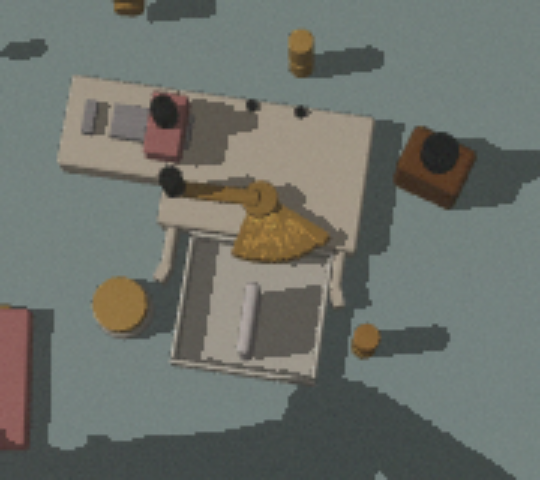

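```bash
python3 -c "
from bench import *
close_job()"
```

```text
the job is handed in; nothing more can be done
```

The job is handed in at about 38 s of the 72 s allowed. The caddy is docked, the cam is closed, and the lock slide is seated in the lock notch. The hand-in gives no verdict, so everything below comes from my own last camera checks.

- **Caddy:** I slid it in gripped until it met the buffers, about 8 mm off the face. After the cam closed, its back lies at about base x = 0 (within 1 mm by the top camera), standing flat and within about 1° of straight. It sits about 4.5 mm to the −y side, inside the 10 mm limit but not centred.
- **Cam:** I swung the lever with the post loosely caged between the fingers until it hit its stop at about 1.60 rad. It stayed there after I let go.
- **Lock slide:** The knob is at base (85, 90) mm with its top at 124.4 mm, the same height as when it was seated at the start.
- **Bystanders:** The jar, both lipsticks, the perfume and the palette are within about 1 mm of where they began. I did not measure the comb; the arm did no work near its tray.
- **Robot:** The gripper is open, and the arm is parked clear of everything.

**Disagreements along the way:**
- My first slide attempt stopped at once on a false contact, because the caddy was pressed onto the table. I raised it about 1 mm and slid it again.
- The scene camera reads about 2 mm off the top camera, in line with the stated calibration.

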